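# Put the workholding parts back into their trays

### The job

The clamping job is finished: sort its five steel parts back into the low grey trays. Stand the two cones in the long two-bay tray, one in each bay, the two round bushes side by side in the round dish, and the rectangular block in the small square tray. Every part must end upright as you found it, flat on the floor of its tray and let go; set the parts down, do not drop them.

Things in the scene. Friction and masses are not known exactly. Their poses are not given: they have to be found in the camera images.
- cone_a_neck (a point): bare steel conical riser, standing upright: conical foot 54 mm across tapering (from z 4 to z 28 mm) to a straight round neck 26 mm across, 66 mm tall in all, about 0.4 kg. It is gripped by the neck, which runs from 28 to 66 mm above the underside. The point is on its axis, in the middle of the usable neck, 48 mm above the underside; z axis up along the axis. One of two alike.
- cone_b_neck (a point): bare steel conical riser, standing upright: conical foot 54 mm across tapering (from z 4 to z 28 mm) to a straight round neck 26 mm across, 66 mm tall in all, about 0.4 kg. It is gripped by the neck, which runs from 28 to 66 mm above the underside. The point is on its axis, in the middle of the usable neck, 48 mm above the underside; z axis up along the axis. The other of two alike.
- bush_a_mid (a point): bare steel locating bush, standing upright: a plain short cylinder 44 mm across and 30 mm tall with a dark bore and six small screws on top, about 0.25 kg. The point is its centre, 15 mm above its underside; z axis up along its axis. One of two alike.
- bush_b_mid (a point): bare steel locating bush, standing upright: a plain short cylinder 44 mm across and 30 mm tall with a dark bore and six small screws on top, about 0.25 kg. The point is its centre, 15 mm above its underside; z axis up along its axis. The other of two alike.
- block_mid (a point): bare steel rectangular rest block, lying flat: 60 mm (its x) by 30 mm (its y), 36 mm tall, two dark screw holes on top, about 0.4 kg. The point is its centre, 18 mm above its underside; z axis up.
- tray_two: long grey plastic tray with two bays, for the cones: outside 92 mm (its x) by 168 mm (its y); one cross wall in the middle makes two bays, each 84 by 78 mm inside, centred 41 mm either way along its y axis. It is fixed to the table, its place and yaw differ each time. Origin: centre of the underside, on the table. Floor 4 mm thick (its top is 4 mm above the table), walls 4 mm thick, rim 16 mm above the table.
- dish: round grey plastic dish, for the bushes: 162 mm across outside, 154 mm inside; room for both bushes side by side. It is fixed to the table, its place and yaw differ each time. Origin: centre of the underside, on the table. Floor 4 mm thick (its top is 4 mm above the table), walls 4 mm thick, rim 16 mm above the table.
- tray_square: small square grey plastic tray, for the block: 100 by 100 mm outside, 92 by 92 mm inside, one compartment. It is fixed to the table, its place and yaw differ each time. Origin: centre of the underside, on the table. Floor 4 mm thick (its top is 4 mm above the table), walls 4 mm thick, rim 16 mm above the table.
Things that resemble listed ones, but are neither listed nor needed, are in the scene too. What is shaped like the part that bears block_mid but green or orange is not meant.

How it is judged:
By the outcome, as a careful person would: the job done as asked, in the order asked, and still so for the second after the job is handed in, with the robot touching nothing.
It also fails if it takes over 109 s, if anything falls off the work surface, if the arm or the gripper's body presses on something with over 40 N, if the wrist force passes 120 N, or if a joint passes its speed limit or range.

### The arm

A 6-joint arm with a two-finger parallel gripper is mounted at the origin on the work surface. World frame = base frame: x ahead of the robot, y to its left, z up, the work surface at z = 0. Lengths are in m, angles in degrees, forces in N, time in s.
With the tool pointing down it reaches from about 0.375 to 0.9 m from the base axis. Payload 3.1 kg.
Tool frame: the origin (TCP) lies at the very end of the fingers, on their centre line; the grasp point (between the pads) lies bot.grip_point_offset behind it (bot.grip_point_offset is the distance from the TCP to the grasp point, in m); z points along the fingers, y is the line along which they close (so a half turn about z gives the same grasp; the last joint's range is limited). The gripper opens to 87 mm and grips with 3 to 60 N. Pads are 19 mm wide; open, the fingers measure 117 mm over their backs; the gripper's body (75 mm by 190 mm) begins 51 mm behind the grasp point.
Start: joints at [-80.014, 30.224, 82.088, -0, 67.689, -10.227], TCP at [0.216, -0.586, 0.223] pointing down, gripper open.
Joint ranges: [-176.69, 176.69], [-43.24, 126.21], [12.49, 139.97], [-82, 262], [0, 151.66], [-163.58, 163.58]. Speed limits (degrees/s): [159.86, 159.86, 180, 180, 180, 180].

### API

Orientations are given as a 3x3 rotation matrix whose columns are the frame's x, y, z axes.
In Python, from rig import bot, viewer, ticket gives the robot as it stands.
- The arm moves only by the tool servo_tool, never from a script. Its argument "targets" is a list of rows, each an object with "offset": the shift along the tool's x, y, z in m, a list of three; "dr": the turn, a rotation vector about the tool's x, y, z in degrees, a list of three. In form: [{"offset": [x, y, z], "dr": [ax, ay, az]}, ...]. A call has 1 to 20 rows; each row is the pose to reach, as a shift and turn from the pose commanded when the call began, along the tool's axes at that moment; what a row does not reach only later rows make up. A row lasts 1/12 s, in which the tool goes at most 41.7 mm and 7.16 degrees, less where a joint would pass 70% of its speed; a pose out of reach is approached as far as the arm can. A call with a gripper value outside its range is refused whole. "gripper" is the gripper command: -1 is fully open, 1 is shut, values between are in proportion, set as the call begins (left out, the last holds). The fingers move at their own pace and stop on an object; the grip force is fixed at half the most. Time passes only in rows, so rows that repeat a pose let the fingers close. It gives the time, the measured TCP pose, the force, the opening and the grip force at its end, in the units of the state.
- bot.read_state(): the state, without advancing time (a new reading comes with each control period).
- viewer.capture(name): name is "scene" or "top" or "wrist"; returns a dict with "color" (480x640x3 uint8, red, green, blue), "camera_matrix" (3x3 intrinsics, pixels), "k1" (the pictures are not rectified: a ray, as slopes to the right and down, at radius r is drawn at 1 + k1 r^2 times it, then the intrinsics apply), "R" (3x3) and "t" (3): a world point X has camera coordinates R X + t. Camera axes: x right, y down, z forward; pixel columns grow to the right and rows downward; lengths in m; the calibration is good to about 2 mm. A picture is of the moment at which its call begins. There is no depth.
- ticket.hand_in(): hands the job in; it is judged then, once.
The state is a dict: "time_s": time; "joint_positions": joint angles; "qvel": joint speeds; "tau": joint torques, N m; "position": TCP position; "tcp_rot": TCP orientation; "force": force on the tool from outside, world axes, zero at the start; "moment": the same for the moment, N m; "opening": opening from 0.0 (shut) to 1.0 (fully open); "grasp_force": force on a finger pad.
Only numpy, scipy, OpenCV 4.12 (cv2) and the standard library are available. Lean on these libraries where they do the work, as an engineer would, in place of code of your own. Each camera call takes 0.05 s, during which the arm holds its last target. There are 200 camera calls.

## Working session

There is one attempt and no reset: what is moved stays moved. The work goes in short steps, Python scripts to look and compute and a tool call to move; the robot and the scene stay as the last step left them, time stands still between calls to the robot, and variables do not carry over. Pictures are saved under pics/ and viewed, at most 14 in all, crops included, and the job is handed in when it is done.

Besides the shell and the picture viewer there is one more tool, called after "Call:" as name([rows], argument=value, ...), one row to a line, values as JSON. servo_tool: Moves the arm, as the interface text tells. Its arguments: {"type":"object","properties":{"targets":{"type":"array"},"gripper":{"type":"number"}},"required":["targets"]}

```bash
mkdir -p pics; ls
python3 - <<'E'
from rig import bot, viewer
import cv2
print(bot.grip_point_offset, bot.read_state())
for n in ("top","scene"):
    c=viewer.capture(n); cv2.imwrite(f"pics/{n}0.png",c["color"][:,:,::-1]); print(n,c["camera_matrix"],c["k1"],c["R"],c["t"])
E
```

```text
pics
0.0187 {'time_s': 0.0, 'joint_positions': array([-8.00121893e+01,  3.02792910e+01,  8.21546857e+01, -8.69542248e-04,
        6.76890801e+01, -1.02285179e+01]), 'qvel': array([ 0.14304363,  0.02532694, -0.01581419, -0.01959408,  0.00990919,
        0.0353303 ]), 'tau': array([-6.63067094e-04, -4.40045571e+01, -1.76588702e+01,  6.31577242e-02,
        5.80914749e-02, -1.49076363e-04]), 'position': array([ 0.21586317, -0.58577469,  0.22157759]), 'tcp_rot': array([[ 9.38392653e-01,  3.45570657e-01, -3.86329553e-04],
       [ 3.45570677e-01, -9.38390347e-01,  2.11276058e-03],
       [ 3.67580139e-04, -2.11610318e-03, -9.99997693e-01]]), 'force': array([-0.41017487,  0.43604037,  0.30410984]), 'moment': array([-0.02488409, -0.00077258,  0.0692476 ]), 'grasp_force': 0.0, 'opening': 1.001198435720066}
top [[599.56884072   0.         321.81341474]
 [  0.         599.56884072 242.37359868]
 [  0.           0.           1.        ]] -0.1697952689707307 [[ 0.01573758 -0.99985542  0.00644023]
 [-0.98847558 -0.0165277  -0.15047546]
 [ 0.15056014 -0.00399789 -0.98859277]] [-0.01103447  0.47707263  1.37264221]
scene [[588.60572546   0.         322.23658444]
 [  0.         588.60572546 245.12951505]
 [  0.           0.           1.        ]] -0.1418450357043445 [[-0.12120612  0.9926108  -0.00573455]
 [ 0.86015387  0.10214512 -0.4997016 ]
 [-0.49542345 -0.06549949 -0.86617863]] [ 0.05374714 -0.40784428  1.42426233]
```

View pics/top0.png

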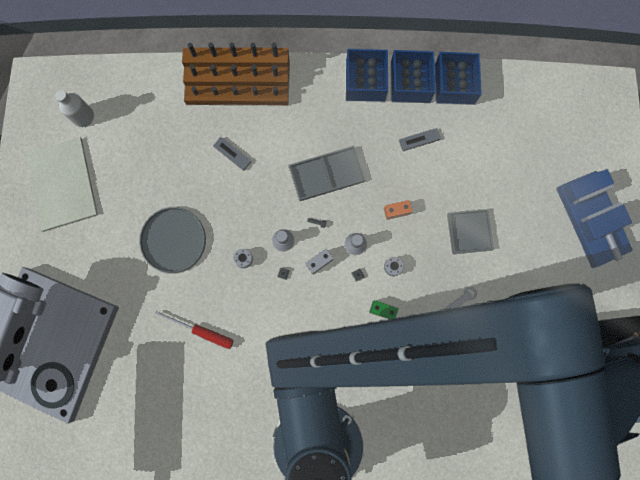

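View pics/scene0.png

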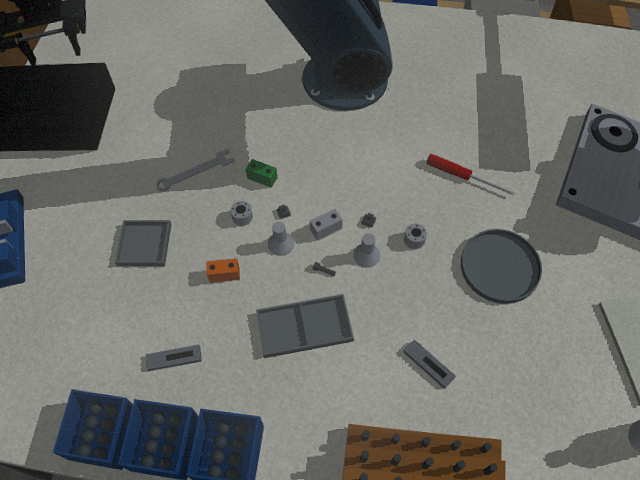

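```bash
cat > h.py <<'E'
import numpy as np, cv2
from rig import bot, viewer
def ray(c,uv,z):
    uv=np.array(uv,float).reshape(-1,1,2)
    p=cv2.undistortPoints(uv,c["camera_matrix"],np.array([c["k1"],0,0,0.]))[:,0]
    R=np.array(c["R"]);t=np.array(c["t"]); o=-R.T@t
    d=np.c_[p,np.ones(len(p))]@R
    return o+d*((z-o[2])/d[:,2])[:,None]
def proj(c,X):
    R=np.array(c["R"]);t=np.array(c["t"])
    return cv2.projectPoints(np.array(X,float).reshape(-1,1,3),cv2.Rodrigues(R)[0],t,c["camera_matrix"],np.array([c["k1"],0,0,0.]))[0][:,0]
def comps(c,thr=2,amin=60,amax=8000):
    im=c["color"].astype(int); m=((im[:,:,2]-im[:,:,0])>thr).astype(np.uint8)
    cs,_=cv2.findContours(m,cv2.RETR_EXTERNAL,cv2.CHAIN_APPROX_NONE)
    return m,[k for k in cs if amin<cv2.contourArea(k)<amax]
E
python3 - <<'E'
from h import *
for n,rng in (("top",(130,520,120,300)),("scene",(100,560,190,370))):
    c=viewer.capture(n); m,cs=comps(c)
    out=c["color"][:,:,::-1].copy(); 
    x0,x1,y0,y1=rng
    for k in cs:
        M=cv2.moments(k);u=M['m10']/M['m00'];v=M['m01']/M['m00']
        if x0<u<x1 and y0<v<y1:
            r=cv2.minAreaRect(k); print(n,round(u,1),round(v,1),M['m00'],np.round(r[1],1),round(r[2]), np.round(ray(c,(u,v),.016)[0][:2],3))
            cv2.drawContours(out,[k],-1,(0,0,255),1)
    cv2.imwrite(f"pics/{n}1.png",cv2.resize(out[y0:y1,x0:x1],None,fx=1.7,fy=1.7))
E
```

```text
top 357.6 274.7 64.5 [8.9 9.4] 63 [ 0.404 -0.089]
top 282.8 272.8 61.0 [8.5 9.5] 18 [0.406 0.088]
top 393.4 265.9 256.5 [17.7 19.1] 45 [ 0.427 -0.175]
top 318.9 260.7 314.0 [14.  26.2] 54 [0.436 0.003]
top 242.3 257.8 250.5 [18. 18.] 90 [0.44  0.185]
top 355.1 243.6 339.0 [21.2 21.2] 45 [ 0.479 -0.083]
top 282.5 239.9 337.5 [20.5 21.2] 45 [0.485 0.091]
top 471.2 232.0 1491.0 [41.3 41.7] 84 [ 0.512 -0.365]
top 171.9 239.6 3317.5 [65. 66.] 90 [0.481 0.358]
top 325.9 172.9 2378.5 [38.4 68.7] 72 [ 0.651 -0.011]
top 231.7 153.0 450.5 [39.5 12.6] 39 [0.699 0.221]
top 419.3 138.8 432.5 [12.3 40.3] 72 [ 0.744 -0.241]
scene 172.9 357.1 815.0 [16.8 55.7] 80 [ 0.748 -0.236]
scene 429.5 363.6 844.5 [56.  17.2] 42 [0.704 0.226]
scene 303.7 324.9 4109.5 [49.4 91.5] 80 [ 0.656 -0.009]
scene 367.3 251.7 546.0 [25. 33.] 0 [0.487 0.095]
scene 501.1 265.6 4553.5 [81.8 71.6] 27 [0.488 0.361]
scene 415.2 235.5 403.5 [24. 21.] 90 [0.438 0.188]
scene 280.4 239.8 542.0 [32. 25.] 90 [ 0.481 -0.08 ]
scene 143.2 241.9 2085.0 [55. 45.] 0 [ 0.518 -0.357]
scene 368.9 219.3 61.0 [10.4 11.4] 18 [0.411 0.092]
scene 325.9 223.9 568.5 [20.6 32.6] 63 [0.432 0.006]
scene 241.5 212.4 374.5 [24.  20.4] 76 [ 0.425 -0.17 ]
```

View pics/top1.png

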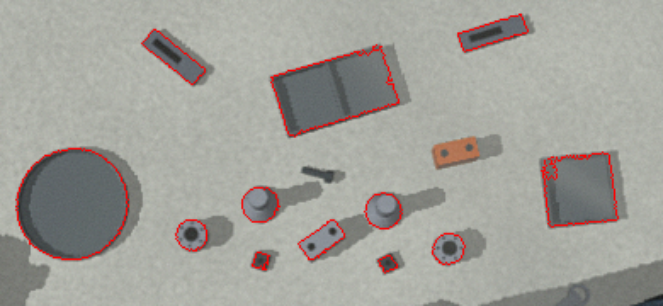

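Run:
```python
from h import *
T={"block":((319,261),(326,224),.036),"two":((326,173),(304,325),.016),"sq":((471,232),(143,242),.016)}
T2={"dish":((172,240),(501,266),.012),"coneA":((282,240),(367,252),.02),"coneB":((355,244),(280,240),.02),"bushA":((242,258),(415,235),.018),"bushB":((393,266),(241,212),.018)}
for i,n in enumerate(("top","scene")):
    c=viewer.capture(n); m,cs=comps(c)
    for d in (T,T2):
      for k,v in d.items():
        q=min(cs,key=lambda q:np.hypot(*(q.mean((0,1))-v[i])))
        w=ray(c,q[:,0],v[2])[:,:2].astype(np.float32)*1000
        r=cv2.minAreaRect(w); M=cv2.moments(w)
        ctr=(M['m10']/M['m00'],M['m01']/M['m00'])
        b=cv2.boxPoints(r);e=[b[1]-b[0],b[2]-b[1]];L=max(e,key=np.linalg.norm)
        print(n,k,"rectc",np.round(r[0]),"moment",np.round(ctr),"size",np.round(r[1]),"long-axis yaw",round(np.degrees(np.arctan2(L[1],L[0]))%180,1))
```

```text
top block rectc [434.   3.] moment [434.   2.] size [32. 61.] long-axis yaw 125.9
top two rectc [653. -13.] moment [651. -11.] size [ 94. 168.] long-axis yaw 107.9
top sq rectc [ 515. -362.] moment [ 512. -364.] size [100. 103.] long-axis yaw 96.8
top dish rectc [482. 360.] moment [482. 359.] size [161. 160.] long-axis yaw 46.7
top coneA rectc [484.  90.] moment [484.  90.] size [49. 49.] long-axis yaw 46.0
top coneB rectc [478. -84.] moment [478. -82.] size [51. 50.] long-axis yaw 0.6
top bushA rectc [439. 185.] moment [440. 185.] size [46. 42.] long-axis yaw 46.3
top bushB rectc [ 426. -174.] moment [ 426. -174.] size [42. 46.] long-axis yaw 135.3
scene block rectc [444.   8.] moment [445.   7.] size [46. 68.] long-axis yaw 127.0
scene two rectc [656.  -8.] moment [655.  -8.] size [ 97. 168.] long-axis yaw 108.4
scene sq rectc [ 519. -357.] moment [ 517. -357.] size [106. 104.] long-axis yaw 6.5
scene dish rectc [483. 362.] moment [482. 363.] size [162. 166.] long-axis yaw 177.4
scene coneA rectc [485.  93.] moment [489.  95.] size [73. 49.] long-axis yaw 5.4
scene coneB rectc [478. -79.] moment [482. -80.] size [74. 50.] long-axis yaw 6.8
scene bushA rectc [440. 187.] moment [439. 188.] size [42. 59.] long-axis yaw 171.0
scene bushB rectc [ 427. -170.] moment [ 426. -170.] size [59. 43.] long-axis yaw 20.9
```

Call:
servo_tool([
  {"offset": [0,0,0],"dr": [0,0,7]},
  {"offset": [0,0,0],"dr": [0,0,14]},
  {"offset": [0,0,0],"dr": [0,0,20.2]},
  {"offset": [0,0,0],"dr": [0,0,20.2]},
])

```text
time_s: 0.63
position: [0.216, -0.5864, 0.2225]
tcp_rot: [[1.0, -0.002, 0.0], [-0.002, -1.0, 0.0], [0.0, -0.0, -1.0]]
force: [-0.4, 0.6, 0.5]
opening: 0.996
grasp_force: 0.0
```

Call:
servo_tool([
  {"offset": [0.02,-0.038,0.005],"dr": [0,0,0]},
  {"offset": [0.263,-0.504,0.07],"dr": [0,0,0]},
  {"offset": [0.263,-0.504,0.07],"dr": [0,0,0]},
  {"offset": [0.263,-0.504,0.07],"dr": [0,0,0]},
  {"offset": [0.263,-0.504,0.07],"dr": [0,0,0]},
  {"offset": [0.263,-0.504,0.07],"dr": [0,0,0]},
  {"offset": [0.263,-0.504,0.07],"dr": [0,0,0]},
  {"offset": [0.263,-0.504,0.07],"dr": [0,0,0]},
  {"offset": [0.263,-0.504,0.07],"dr": [0,0,0]},
  {"offset": [0.263,-0.504,0.07],"dr": [0,0,0]},
  {"offset": [0.263,-0.504,0.07],"dr": [0,0,0]},
  {"offset": [0.263,-0.504,0.07],"dr": [0,0,0]},
  {"offset": [0.263,-0.504,0.07],"dr": [0,0,0]},
  {"offset": [0.263,-0.504,0.07],"dr": [0,0,0]},
  {"offset": [0.263,-0.504,0.07],"dr": [0,0,0]},
  {"offset": [0.263,-0.504,0.07],"dr": [0,0,0]},
  {"offset": [0.263,-0.504,0.07],"dr": [0,0,0]},
  {"offset": [0.263,-0.504,0.07],"dr": [0,0,0]},
])

```text
time_s: 2.13
position: [0.4786, -0.0834, 0.1527]
tcp_rot: [[1.0, -0.0, 0.0], [-0.0, -1.0, -0.0], [0.0, 0.0, -1.0]]
force: [0.1, 0.3, -0.2]
opening: 1.001
grasp_force: 0.0
```

Run:
```python
from h import *
c=viewer.capture("wrist"); im=c["color"][:,:,::-1].copy()
print(bot.read_state()["position"],bot.read_state()["joint_positions"])
for p in ((.479,-.082,.066),(.479,-.082,.0)):
    u=proj(c,p)[0]; print(u); cv2.drawMarker(im,(int(u[0]),int(u[1])),(0,0,255))
cv2.imwrite("pics/w0.png",im)
```

```text
[ 0.47859045 -0.08365849  0.15275314] [-2.31141176e+01  2.57887409e+01  1.05821535e+02 -1.64448036e-02
  4.83701502e+01  6.69528763e+01]
[319.52224121 245.69516618]
[319.85350504 226.65573321]
```

View pics/w0.png

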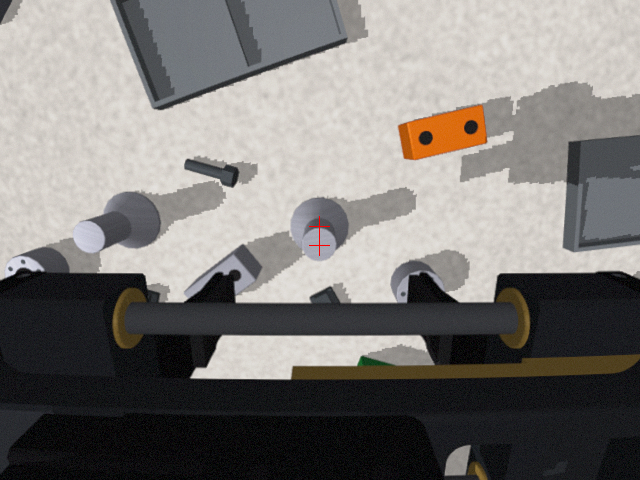

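Call:
servo_tool([
  {"offset": [0,0,0.02],"dr": [0,0,0]},
  {"offset": [0,0,0.05],"dr": [0,0,0]},
  {"offset": [0,0,0.08],"dr": [0,0,0]},
  {"offset": [0,0,0.105],"dr": [0,0,0]},
  {"offset": [0,0,0.117],"dr": [0,0,0]},
  {"offset": [0,0,0.122],"dr": [0,0,0]},
  {"offset": [0,0,0.122],"dr": [0,0,0]},
  {"offset": [0,0,0.122],"dr": [0,0,0]},
])

```text
time_s: 2.85
position: [0.4791, -0.0834, 0.031]
tcp_rot: [[1.0, -0.001, 0.001], [-0.001, -1.0, -0.0], [0.001, 0.0, -1.0]]
force: [0.2, 0.6, 1.3]
opening: 0.999
grasp_force: 0.0
```

Call:
servo_tool([
  {"offset": [0,0,0],"dr": [0,0,0]},
  {"offset": [0,0,0],"dr": [0,0,0]},
  {"offset": [0,0,0],"dr": [0,0,0]},
  {"offset": [0,0,0],"dr": [0,0,0]},
  {"offset": [0,0,0],"dr": [0,0,0]},
  {"offset": [0,0,0],"dr": [0,0,0]},
  {"offset": [0,0,0],"dr": [0,0,0]},
  {"offset": [0,0,0],"dr": [0,0,0]},
  {"offset": [0,0,0],"dr": [0,0,0]},
  {"offset": [0,0,0],"dr": [0,0,0]},
  {"offset": [0,0,0],"dr": [0,0,0]},
  {"offset": [0,0,0],"dr": [0,0,0]},
  {"offset": [0,0,0],"dr": [0,0,0]},
  {"offset": [0,0,0],"dr": [0,0,0]},
], gripper=1)

```text
time_s: 4.02
position: [0.4788, -0.0823, 0.0305]
tcp_rot: [[1.0, 0.0, -0.0], [0.0, -1.0, 0.0], [-0.0, -0.0, -1.0]]
force: [0.7, 1.2, -1.4]
opening: 0.284
grasp_force: 30.0
```

Call:
servo_tool([
  {"offset": [0,0,-0.01],"dr": [0,0,0]},
  {"offset": [0,0,-0.03],"dr": [0,0,0]},
  {"offset": [0,0,-0.05],"dr": [0,0,0]},
  {"offset": [0.01,-0.002,-0.06],"dr": [0,0,0]},
  {"offset": [0.035,-0.006,-0.06],"dr": [0,0,0]},
  {"offset": [0.065,-0.012,-0.06],"dr": [0,0,0]},
  {"offset": [0.095,-0.017,-0.06],"dr": [0,0,0]},
  {"offset": [0.125,-0.023,-0.06],"dr": [0,0,0]},
  {"offset": [0.155,-0.028,-0.06],"dr": [0,0,0]},
  {"offset": [0.178,-0.032,-0.06],"dr": [0,0,0]},
  {"offset": [0.188,-0.034,-0.06],"dr": [0,0,0]},
  {"offset": [0.188,-0.034,-0.06],"dr": [0,0,0]},
  {"offset": [0.188,-0.034,-0.05],"dr": [0,0,0]},
  {"offset": [0.188,-0.034,-0.03],"dr": [0,0,0]},
  {"offset": [0.188,-0.034,-0.015],"dr": [0,0,0]},
  {"offset": [0.188,-0.034,-0.009],"dr": [0,0,0]},
  {"offset": [0.188,-0.034,-0.006],"dr": [0,0,0]},
  {"offset": [0.188,-0.034,-0.005],"dr": [0,0,0]},
  {"offset": [0.188,-0.034,-0.0045],"dr": [0,0,0]},
  {"offset": [0.188,-0.034,-0.0045],"dr": [0,0,0]},
])

```text
time_s: 5.68
position: [0.6677, -0.0487, 0.0358]
tcp_rot: [[1.0, 0.0, 0.002], [0.0, -1.0, -0.001], [0.002, 0.001, -1.0]]
force: [-1.1, 0.2, -4.2]
opening: 0.285
grasp_force: 30.0
```

Run:
```python
from h import *
s=bot.read_state();print(s["position"],s["force"],s["opening"])
c=viewer.capture("wrist"); im=c["color"][:,:,::-1].copy()
cv2.imwrite("pics/w1.png",im)
```

```text
[ 0.66766226 -0.0487035   0.03580475] [-1.14705709  0.17227789 -4.2153341 ] 0.28497533436107286
```

View pics/w1.png

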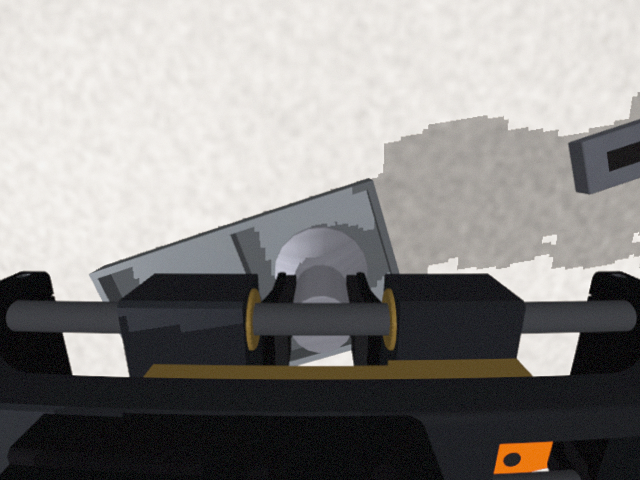

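Call:
servo_tool([
  {"offset": [0,0,0.0005],"dr": [0,0,0]},
  {"offset": [0,0,0.001],"dr": [0,0,0]},
  {"offset": [0,0,0.001],"dr": [0,0,0]},
  {"offset": [0,0,0.001],"dr": [0,0,0]},
])

```text
time_s: 6.07
position: [0.6674, -0.0485, 0.0346]
tcp_rot: [[1.0, 0.0, 0.001], [0.0, -1.0, -0.0], [0.001, 0.0, -1.0]]
force: [-0.3, 0.2, -2.6]
opening: 0.28
grasp_force: 30.0
```

Call:
servo_tool([
  {"offset": [0,0,0.0005],"dr": [0,0,0]},
  {"offset": [0,0,0.0005],"dr": [0,0,0]},
  {"offset": [0,0,0.0005],"dr": [0,0,0]},
])

```text
time_s: 6.32
position: [0.6675, -0.0485, 0.0346]
tcp_rot: [[1.0, 0.0, 0.002], [0.0, -1.0, -0.0], [0.002, 0.0, -1.0]]
force: [-0.6, 0.3, 3.2]
opening: 0.279
grasp_force: 30.0
```

Call:
servo_tool([
  {"offset": [0,0,0],"dr": [0,0,0]},
  {"offset": [0,0,0],"dr": [0,0,0]},
  {"offset": [0,0,0],"dr": [0,0,0]},
  {"offset": [0,0,0],"dr": [0,0,0]},
  {"offset": [0,0,0],"dr": [0,0,0]},
  {"offset": [0,0,0],"dr": [0,0,0]},
  {"offset": [0,0,0],"dr": [0,0,0]},
  {"offset": [0,0,-0.01],"dr": [0,0,0]},
  {"offset": [0,0,-0.03],"dr": [0,0,0]},
  {"offset": [0,0,-0.06],"dr": [0,0,0]},
  {"offset": [0,0,-0.08],"dr": [0,0,0]},
  {"offset": [-0.02,-0.015,-0.08],"dr": [0,0,0]},
  {"offset": [-0.05,-0.038,-0.08],"dr": [0,0,0]},
  {"offset": [-0.08,-0.061,-0.08],"dr": [0,0,0]},
  {"offset": [-0.11,-0.084,-0.08],"dr": [0,0,0]},
  {"offset": [-0.14,-0.107,-0.08],"dr": [0,0,0]},
  {"offset": [-0.17,-0.13,-0.08],"dr": [0,0,0]},
  {"offset": [-0.1835,-0.1405,-0.08],"dr": [0,0,0]},
  {"offset": [-0.1835,-0.1405,-0.08],"dr": [0,0,0]},
  {"offset": [-0.1835,-0.1405,-0.08],"dr": [0,0,0]},
], gripper=-0.38)

```text
time_s: 7.98
position: [0.4835, 0.0926, 0.1144]
tcp_rot: [[1.0, 0.002, 0.002], [0.002, -1.0, -0.0], [0.002, 0.0, -1.0]]
force: [0.9, -0.1, -1.0]
opening: 0.689
grasp_force: 0.0
```

Run:
```python
from h import *
s=bot.read_state();print(s["position"],s["force"],s["opening"])
c=viewer.capture("wrist"); im=c["color"][:,:,::-1].copy()
u=proj(c,(.484,.092,.066))[0]; cv2.drawMarker(im,(int(u[0]),int(u[1])),(0,0,255)); print(u)
cv2.imwrite("pics/w2.png",im)
```

```text
[0.4834809  0.09263996 0.11443586] [ 0.88539184 -0.10487681 -1.00909386] 0.6888467179142093
[322.53394702 261.64523123]
```

View pics/w2.png

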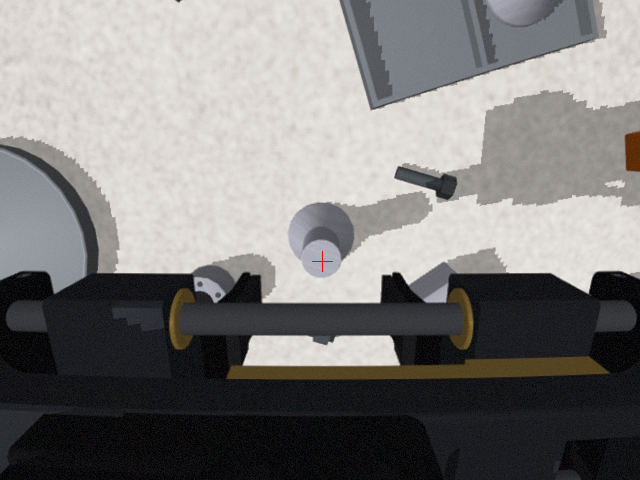

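Cone A's top at (321,258) lies on the predicted (322,262). Descend 84 mm to z 0.0305 and grip.

Call:
servo_tool([
  {"offset": [0,0,0.02],"dr": [0,0,0]},
  {"offset": [0,0,0.045],"dr": [0,0,0]},
  {"offset": [0,0,0.065],"dr": [0,0,0]},
  {"offset": [0,0,0.078],"dr": [0,0,0]},
  {"offset": [0,0,0.084],"dr": [0,0,0]},
  {"offset": [0,0,0.084],"dr": [0,0,0]},
  {"offset": [0,0,0.084],"dr": [0,0,0]},
])

```text
time_s: 8.62
position: [0.4846, 0.0915, 0.0296]
tcp_rot: [[1.0, -0.001, 0.001], [-0.001, -1.0, -0.0], [0.001, 0.0, -1.0]]
force: [0.4, 0.1, 0.3]
opening: 0.69
grasp_force: 0.0
```

Call:
servo_tool([
  {"offset": [0,0,0],"dr": [0,0,0]},
  {"offset": [0,0,0],"dr": [0,0,0]},
  {"offset": [0,0,0],"dr": [0,0,0]},
  {"offset": [0,0,0],"dr": [0,0,0]},
  {"offset": [0,0,0],"dr": [0,0,0]},
  {"offset": [0,0,0],"dr": [0,0,0]},
  {"offset": [0,0,0],"dr": [0,0,0]},
  {"offset": [0,0,0],"dr": [0,0,0]},
  {"offset": [0,0,0],"dr": [0,0,0]},
  {"offset": [0,0,0],"dr": [0,0,0]},
], gripper=1)

```text
time_s: 9.45
position: [0.4834, 0.0922, 0.0298]
tcp_rot: [[1.0, 0.0, 0.0], [0.0, -1.0, 0.0], [0.0, -0.0, -1.0]]
force: [-0.4, 1.2, 4.5]
opening: 0.284
grasp_force: 30.0
```

Call:
servo_tool([
  {"offset": [0,0,-0.01],"dr": [0,0,0]},
  {"offset": [0,0,-0.03],"dr": [0,0,0]},
  {"offset": [0,0,-0.05],"dr": [0,0,0]},
  {"offset": [0.01,0.004,-0.06],"dr": [0,0,0]},
  {"offset": [0.035,0.014,-0.06],"dr": [0,0,0]},
  {"offset": [0.065,0.026,-0.06],"dr": [0,0,0]},
  {"offset": [0.095,0.038,-0.06],"dr": [0,0,0]},
  {"offset": [0.125,0.05,-0.06],"dr": [0,0,0]},
  {"offset": [0.147,0.059,-0.06],"dr": [0,0,0]},
  {"offset": [0.157,0.063,-0.06],"dr": [0,0,0]},
  {"offset": [0.157,0.063,-0.06],"dr": [0,0,0]},
  {"offset": [0.157,0.063,-0.05],"dr": [0,0,0]},
  {"offset": [0.157,0.063,-0.03],"dr": [0,0,0]},
  {"offset": [0.157,0.063,-0.015],"dr": [0,0,0]},
  {"offset": [0.157,0.063,-0.009],"dr": [0,0,0]},
  {"offset": [0.157,0.063,-0.006],"dr": [0,0,0]},
  {"offset": [0.157,0.063,-0.0045],"dr": [0,0,0]},
  {"offset": [0.157,0.063,-0.0035],"dr": [0,0,0]},
  {"offset": [0.157,0.063,-0.003],"dr": [0,0,0]},
  {"offset": [0.157,0.063,-0.003],"dr": [0,0,0]},
])

```text
time_s: 11.12
position: [0.6391, 0.0297, 0.0339]
tcp_rot: [[1.0, 0.001, -0.001], [0.001, -1.0, 0.0], [-0.001, -0.0, -1.0]]
force: [-3.8, -0.1, 1.9]
opening: 0.284
grasp_force: 30.0
```

Call:
servo_tool([
  {"offset": [0,0,0],"dr": [0,0,0]},
  {"offset": [0,0,0],"dr": [0,0,0]},
])

```text
time_s: 11.28
position: [0.6396, 0.0296, 0.0339]
tcp_rot: [[1.0, 0.001, -0.001], [0.001, -1.0, 0.0], [-0.001, -0.0, -1.0]]
force: [-6.0, 1.9, 6.8]
opening: 0.281
grasp_force: 30.0
```

Call:
servo_tool([
  {"offset": [0,0,0],"dr": [0,0,0]},
  {"offset": [0,0,0],"dr": [0,0,0]},
  {"offset": [0,0,0],"dr": [0,0,0]},
  {"offset": [0,0,0],"dr": [0,0,0]},
  {"offset": [0,0,0],"dr": [0,0,0]},
  {"offset": [0,0,0],"dr": [0,0,0]},
  {"offset": [0,0,0],"dr": [0,0,0]},
  {"offset": [0,0,-0.01],"dr": [0,0,0]},
  {"offset": [0,0,-0.03],"dr": [0,0,0]},
  {"offset": [0,0,-0.06],"dr": [0,0,0]},
  {"offset": [0,0,-0.08],"dr": [0,0,0]},
  {"offset": [-0.02,-0.016,-0.08],"dr": [0,0,0]},
  {"offset": [-0.05,-0.039,-0.08],"dr": [0,0,0]},
  {"offset": [-0.08,-0.062,-0.08],"dr": [0,0,0]},
  {"offset": [-0.11,-0.086,-0.08],"dr": [0,0,0]},
  {"offset": [-0.14,-0.109,-0.08],"dr": [0,0,0]},
  {"offset": [-0.17,-0.132,-0.08],"dr": [0,0,0]},
  {"offset": [-0.2,-0.156,-0.08],"dr": [0,0,0]},
  {"offset": [-0.2,-0.1565,-0.08],"dr": [0,0,0]},
  {"offset": [-0.2,-0.1565,-0.08],"dr": [0,0,0]},
], gripper=-0.7)

```text
time_s: 12.95
position: [0.4385, 0.1868, 0.1133]
tcp_rot: [[1.0, 0.004, -0.0], [0.004, -1.0, -0.0], [-0.0, 0.0, -1.0]]
force: [0.3, 0.6, -0.2]
opening: 0.853
grasp_force: 0.0
```

Run:
```python
from h import *
s=bot.read_state();print(s["position"],s["force"],s["opening"])
c=viewer.capture("wrist"); im=c["color"][:,:,::-1].copy()
u=proj(c,(.439,.186,.03))[0]; cv2.drawMarker(im,(int(u[0]),int(u[1])),(0,0,255)); print(u)
d=viewer.capture("scene")["color"][:,:,::-1]
im=np.hstack([cv2.resize(im,None,fx=.6,fy=.6),d[130:418,100:500]])
cv2.imwrite("pics/w3.png",im)
```

```text
[0.43847117 0.18678418 0.11327096] [ 0.31688773  0.55532921 -0.2320966 ] 0.8527184440367956
[322.59596815 246.68498396]
```

View pics/w3.png

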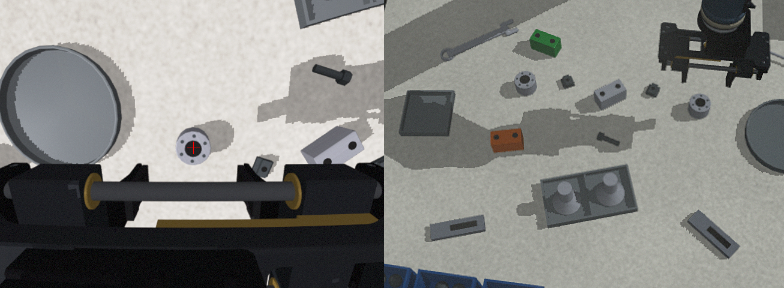

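Call:
servo_tool([
  {"offset": [0,0,0.02],"dr": [0,0,0]},
  {"offset": [0,0,0.045],"dr": [0,0,0]},
  {"offset": [0,0,0.07],"dr": [0,0,0]},
  {"offset": [0,0,0.09],"dr": [0,0,0]},
  {"offset": [0,0,0.1],"dr": [0,0,0]},
  {"offset": [0,0,0.104],"dr": [0,0,0]},
  {"offset": [0,0,0.106],"dr": [0,0,0]},
  {"offset": [0,0,0.106],"dr": [0,0,0]},
])

```text
time_s: 13.72
position: [0.4413, 0.1853, 0.0068]
tcp_rot: [[1.0, -0.001, 0.001], [-0.001, -1.0, 0.0], [0.001, -0.0, -1.0]]
force: [-1.1, -0.2, 0.1]
opening: 0.851
grasp_force: 0.0
```

Call:
servo_tool([
  {"offset": [0,0,0],"dr": [0,0,0]},
  {"offset": [0,0,0],"dr": [0,0,0]},
  {"offset": [0,0,0],"dr": [0,0,0]},
  {"offset": [0,0,0],"dr": [0,0,0]},
  {"offset": [0,0,0],"dr": [0,0,0]},
  {"offset": [0,0,0],"dr": [0,0,0]},
  {"offset": [0,0,0],"dr": [0,0,0]},
  {"offset": [0,0,0],"dr": [0,0,0]},
  {"offset": [0,0,0],"dr": [0,0,0]},
  {"offset": [0,0,0],"dr": [0,0,0]},
], gripper=1)

```text
time_s: 14.55
position: [0.4404, 0.1857, 0.0069]
tcp_rot: [[1.0, 0.0, 0.001], [0.0, -1.0, 0.0], [0.001, -0.0, -1.0]]
force: [0.0, 0.9, 5.0]
opening: 0.498
grasp_force: 30.0
```

Call:
servo_tool([
  {"offset": [0,0,-0.01],"dr": [0,0,0]},
  {"offset": [0,0,-0.03],"dr": [0,0,0]},
  {"offset": [0,0,-0.05],"dr": [0,0,0]},
  {"offset": [0.004,-0.01,-0.06],"dr": [0,0,0]},
  {"offset": [0.015,-0.035,-0.06],"dr": [0,0,0]},
  {"offset": [0.028,-0.065,-0.06],"dr": [0,0,0]},
  {"offset": [0.04,-0.095,-0.06],"dr": [0,0,0]},
  {"offset": [0.053,-0.125,-0.06],"dr": [0,0,0]},
  {"offset": [0.066,-0.155,-0.06],"dr": [0,0,0]},
  {"offset": [0.074,-0.172,-0.06],"dr": [0,0,0]},
  {"offset": [0.075,-0.175,-0.06],"dr": [0,0,0]},
  {"offset": [0.075,-0.175,-0.05],"dr": [0,0,0]},
  {"offset": [0.075,-0.175,-0.03],"dr": [0,0,0]},
  {"offset": [0.075,-0.175,-0.015],"dr": [0,0,0]},
  {"offset": [0.075,-0.175,-0.009],"dr": [0,0,0]},
  {"offset": [0.075,-0.175,-0.006],"dr": [0,0,0]},
  {"offset": [0.075,-0.175,-0.0045],"dr": [0,0,0]},
  {"offset": [0.075,-0.175,-0.0035],"dr": [0,0,0]},
  {"offset": [0.075,-0.175,-0.003],"dr": [0,0,0]},
  {"offset": [0.075,-0.175,-0.003],"dr": [0,0,0]},
])

```text
time_s: 16.22
position: [0.5134, 0.3588, 0.0109]
tcp_rot: [[1.0, -0.0, -0.004], [-0.0, -1.0, -0.002], [-0.004, 0.002, -1.0]]
force: [-3.0, -2.7, 4.3]
opening: 0.501
grasp_force: 30.0
```

Call:
servo_tool([
  {"offset": [0,0,0],"dr": [0,0,0]},
  {"offset": [0,0,0],"dr": [0,0,0]},
])

```text
time_s: 16.38
position: [0.5139, 0.3591, 0.0109]
tcp_rot: [[1.0, -0.0, -0.003], [-0.0, -1.0, -0.002], [-0.003, 0.002, -1.0]]
force: [-3.2, -2.7, 6.9]
opening: 0.498
grasp_force: 30.0
```

Call:
servo_tool([
  {"offset": [0,0,0],"dr": [0,0,0]},
  {"offset": [0,0,0],"dr": [0,0,0]},
  {"offset": [0,0,0],"dr": [0,0,0]},
  {"offset": [0,0,0],"dr": [0,0,0]},
  {"offset": [0,0,0],"dr": [0,0,0]},
  {"offset": [0,0,0],"dr": [0,0,0]},
  {"offset": [0,0,-0.01],"dr": [0,0,0]},
  {"offset": [0,0,-0.03],"dr": [0,0,0]},
  {"offset": [0,0,-0.06],"dr": [0,0,0]},
  {"offset": [0,0,-0.09],"dr": [0,0,0]},
  {"offset": [0,0,-0.1],"dr": [0,0,0]},
  {"offset": [0,0,-0.1],"dr": [0,0,0]},
], gripper=-0.38)

```text
time_s: 17.38
position: [0.5176, 0.3618, 0.1134]
tcp_rot: [[1.0, 0.0, 0.007], [0.0, -1.0, 0.003], [0.007, -0.003, -1.0]]
force: [-0.3, 0.7, -0.4]
opening: 0.688
grasp_force: 0.0
```

Call:
servo_tool([
  {"offset": [-0.003,0.02,0],"dr": [0,0,0]},
  {"offset": [-0.01,0.06,0],"dr": [0,0,0]},
  {"offset": [-0.017,0.1,0],"dr": [0,0,0]},
  {"offset": [-0.023,0.14,0],"dr": [0,0,0]},
  {"offset": [-0.03,0.18,0],"dr": [0,0,0]},
  {"offset": [-0.037,0.22,0],"dr": [0,0,0]},
  {"offset": [-0.043,0.26,0],"dr": [0,0,0]},
  {"offset": [-0.05,0.3,0],"dr": [0,0,0]},
  {"offset": [-0.057,0.34,0],"dr": [0,0,0]},
  {"offset": [-0.063,0.38,0],"dr": [0,0,0]},
  {"offset": [-0.07,0.42,0],"dr": [0,0,0]},
  {"offset": [-0.077,0.46,0],"dr": [0,0,0]},
  {"offset": [-0.083,0.5,0],"dr": [0,0,0]},
  {"offset": [-0.089,0.532,0],"dr": [0,0,0]},
  {"offset": [-0.089,0.532,0],"dr": [0,0,0]},
  {"offset": [-0.089,0.532,0],"dr": [0,0,0]},
  {"offset": [-0.089,0.532,0],"dr": [0,0,0]},
], gripper=-0.7)

```text
time_s: 18.8
position: [0.4252, -0.1704, 0.1087]
tcp_rot: [[1.0, -0.001, -0.003], [-0.001, -1.0, 0.002], [-0.003, -0.002, -1.0]]
force: [0.4, -0.0, 1.3]
opening: 0.85
grasp_force: 0.0
```

Run:
```python
from h import *
s=bot.read_state();print(s["position"],s["force"],s["opening"])
c=viewer.capture("wrist"); im=c["color"][:,:,::-1].copy()
u=proj(c,(.426,-.172,.03))[0]; cv2.drawMarker(im,(int(u[0]),int(u[1])),(0,0,255)); print(u)
d=viewer.capture("scene")["color"][:,:,::-1]
im=np.hstack([cv2.resize(im,None,fx=.6,fy=.6),d[130:418,200:600]])
cv2.imwrite("pics/w4.png",im)
```

```text
[ 0.42520089 -0.17040893  0.10866428] [ 0.36033304 -0.01074033  1.32806646] 0.8503359840307863
[324.0109009  247.79321563]
```

View pics/w4.png

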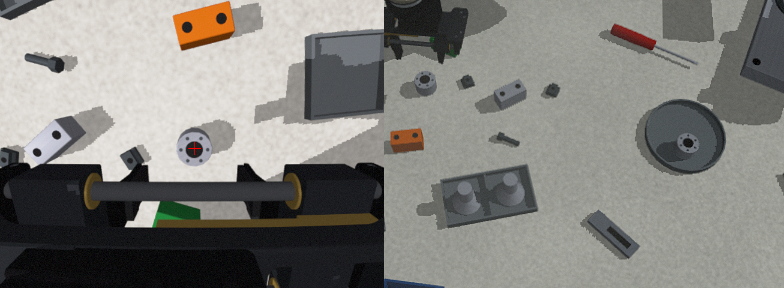

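Call:
servo_tool([
  {"offset": [0,0,0.02],"dr": [0,0,0]},
  {"offset": [0,0,0.045],"dr": [0,0,0]},
  {"offset": [0,0,0.07],"dr": [0,0,0]},
  {"offset": [0,0,0.088],"dr": [0,0,0]},
  {"offset": [0,0,0.097],"dr": [0,0,0]},
  {"offset": [0,0,0.102],"dr": [0,0,0]},
  {"offset": [0,0,0.103],"dr": [0,0,0]},
  {"offset": [0,0,0.103],"dr": [0,0,0]},
])

```text
time_s: 19.57
position: [0.4267, -0.171, 0.0068]
tcp_rot: [[1.0, 0.001, 0.0], [0.001, -1.0, -0.0], [0.0, 0.0, -1.0]]
force: [-0.7, -0.6, 0.5]
opening: 0.849
grasp_force: 0.0
```

Call:
servo_tool([
  {"offset": [0,0,0],"dr": [0,0,0]},
  {"offset": [0,0,0],"dr": [0,0,0]},
  {"offset": [0,0,0],"dr": [0,0,0]},
  {"offset": [0,0,0],"dr": [0,0,0]},
  {"offset": [0,0,0],"dr": [0,0,0]},
  {"offset": [0,0,0],"dr": [0,0,0]},
  {"offset": [0,0,0],"dr": [0,0,0]},
  {"offset": [0,0,0],"dr": [0,0,0]},
  {"offset": [0,0,0],"dr": [0,0,0]},
  {"offset": [0,0,0],"dr": [0,0,0]},
], gripper=1)

```text
time_s: 20.4
position: [0.4265, -0.1716, 0.0068]
tcp_rot: [[1.0, 0.0, 0.0], [0.0, -1.0, -0.0], [0.0, 0.0, -1.0]]
force: [-0.9, -0.2, 6.3]
opening: 0.5
grasp_force: 30.0
```

Call:
servo_tool([
  {"offset": [0,0,-0.01],"dr": [0,0,0]},
  {"offset": [0,0,-0.03],"dr": [0,0,0]},
  {"offset": [0,0,-0.06],"dr": [0,0,0]},
  {"offset": [0,0,-0.08],"dr": [0,0,0]},
  {"offset": [0,0,-0.08],"dr": [0,0,0]},
])

```text
time_s: 20.82
position: [0.428, -0.1723, 0.0897]
tcp_rot: [[1.0, 0.001, 0.005], [0.001, -1.0, -0.004], [0.005, 0.004, -1.0]]
force: [-0.2, -0.6, -2.0]
opening: 0.501
grasp_force: 30.0
```

Call:
servo_tool([
  {"offset": [0.001,-0.02,0],"dr": [0,0,0]},
  {"offset": [0.002,-0.055,0],"dr": [0,0,0]},
  {"offset": [0.004,-0.095,0],"dr": [0,0,0]},
  {"offset": [0.006,-0.135,0],"dr": [0,0,0]},
  {"offset": [0.008,-0.175,0],"dr": [0,0,0]},
  {"offset": [0.01,-0.215,0],"dr": [0,0,0]},
  {"offset": [0.011,-0.255,0],"dr": [0,0,0]},
  {"offset": [0.013,-0.295,0],"dr": [0,0,0]},
  {"offset": [0.014,-0.335,0],"dr": [0,0,0]},
  {"offset": [0.016,-0.375,0],"dr": [0,0,0]},
  {"offset": [0.018,-0.415,0],"dr": [0,0,0]},
  {"offset": [0.02,-0.455,0],"dr": [0,0,0]},
  {"offset": [0.021,-0.49,0],"dr": [0,0,0]},
  {"offset": [0.022,-0.515,0],"dr": [0,0,0]},
  {"offset": [0.0225,-0.5325,0],"dr": [0,0,0]},
  {"offset": [0.0225,-0.5325,0],"dr": [0,0,0]},
  {"offset": [0.0225,-0.5325,0],"dr": [0,0,0]},
])

```text
time_s: 22.23
position: [0.4474, 0.3613, 0.0853]
tcp_rot: [[1.0, 0.003, -0.002], [0.003, -1.0, -0.002], [-0.002, 0.001, -1.0]]
force: [-1.0, -0.7, -2.7]
opening: 0.498
grasp_force: 30.0
```

Call:
servo_tool([
  {"offset": [0,0,0.02],"dr": [0,0,0]},
  {"offset": [0,0,0.045],"dr": [0,0,0]},
  {"offset": [0,0,0.062],"dr": [0,0,0]},
  {"offset": [0,0,0.07],"dr": [0,0,0]},
  {"offset": [0,0,0.074],"dr": [0,0,0]},
  {"offset": [0,0,0.0755],"dr": [0,0,0]},
  {"offset": [0,0,0.0765],"dr": [0,0,0]},
  {"offset": [0,0,0.077],"dr": [0,0,0]},
  {"offset": [0,0,0.077],"dr": [0,0,0]},
  {"offset": [0,0,0.077],"dr": [0,0,0]},
])

```text
time_s: 23.07
position: [0.4486, 0.3603, 0.0109]
tcp_rot: [[1.0, 0.0, -0.0], [0.0, -1.0, -0.001], [-0.0, 0.001, -1.0]]
force: [-1.7, -3.1, 5.9]
opening: 0.496
grasp_force: 30.0
```

Call:
servo_tool([
  {"offset": [0,0,0],"dr": [0,0,0]},
  {"offset": [0,0,0],"dr": [0,0,0]},
  {"offset": [0,0,0],"dr": [0,0,0]},
  {"offset": [0,0,0],"dr": [0,0,0]},
  {"offset": [0,0,0],"dr": [0,0,0]},
  {"offset": [0,0,0],"dr": [0,0,0]},
  {"offset": [0,0,-0.01],"dr": [0,0,0]},
  {"offset": [0,0,-0.03],"dr": [0,0,0]},
  {"offset": [0,0,-0.06],"dr": [0,0,0]},
  {"offset": [0,0,-0.09],"dr": [0,0,0]},
  {"offset": [0,0,-0.1],"dr": [0,0,0]},
  {"offset": [0,0,-0.1],"dr": [0,0,0]},
], gripper=-0.38)

```text
time_s: 24.07
position: [0.4508, 0.3623, 0.1131]
tcp_rot: [[1.0, 0.0, 0.007], [0.0, -1.0, 0.003], [0.007, -0.003, -1.0]]
force: [0.1, 0.4, -0.1]
opening: 0.689
grasp_force: 0.0
```

Call:
servo_tool([
  {"offset": [-0.001,0.02,0],"dr": [0,0,5]},
  {"offset": [-0.002,0.055,0],"dr": [0,0,10]},
  {"offset": [-0.004,0.09,0],"dr": [0,0,15]},
  {"offset": [-0.005,0.125,0],"dr": [0,0,20]},
  {"offset": [-0.007,0.16,0],"dr": [0,0,25]},
  {"offset": [-0.008,0.195,0],"dr": [0,0,30]},
  {"offset": [-0.01,0.23,0],"dr": [0,0,35]},
  {"offset": [-0.011,0.265,0],"dr": [0,0,40]},
  {"offset": [-0.013,0.3,0],"dr": [0,0,45]},
  {"offset": [-0.014,0.33,0],"dr": [0,0,50]},
  {"offset": [-0.015,0.357,0],"dr": [0,0,53.5]},
  {"offset": [-0.015,0.357,0],"dr": [0,0,53.5]},
  {"offset": [-0.015,0.357,0],"dr": [0,0,53.5]},
  {"offset": [-0.015,0.357,0],"dr": [0,0,53.5]},
])

```text
time_s: 25.23
position: [0.4329, 0.0045, 0.1089]
tcp_rot: [[0.595, -0.804, -0.002], [-0.804, -0.595, 0.001], [-0.002, 0.001, -1.0]]
force: [-0.6, 0.5, 0.4]
opening: 0.69
grasp_force: 0.0
```

Run:
```python
from h import *
s=bot.read_state();print(s["position"],s["tcp_rot"],s["opening"],s["joint_positions"])
c=viewer.capture("wrist"); im=c["color"][:,:,::-1].copy()
u=proj(c,(.434,.004,.036))[0]; cv2.drawMarker(im,(int(u[0]),int(u[1])),(0,0,255)); print(u)
d=viewer.capture("scene")["color"][:,:,::-1]
im=np.hstack([cv2.resize(im,None,fx=.6,fy=.6),d[130:418,200:600]])
cv2.imwrite("pics/w5.png",im)
```

```text
[0.43292576 0.00450575 0.10885668] [[ 5.95007118e-01 -8.03717304e-01 -2.24172373e-03]
 [-8.03717956e-01 -5.95009893e-01  8.21903768e-04]
 [-1.99442608e-03  1.31267502e-03 -9.99997150e-01]] 0.6901136268427008 [-1.42693493e+01  2.76366579e+01  1.15088861e+02  2.30122281e-02
  3.74105694e+01  1.29199057e+02]
[320.39339528 249.2718267 ]
```

View pics/w5.png

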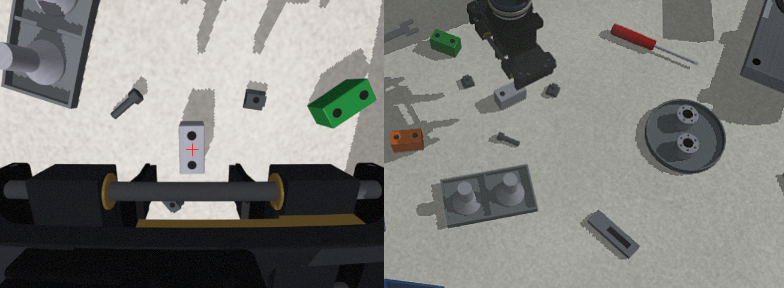

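Call:
servo_tool([
  {"offset": [0,0,0.02],"dr": [0,0,0]},
  {"offset": [0,0,0.045],"dr": [0,0,0]},
  {"offset": [0,0,0.07],"dr": [0,0,0]},
  {"offset": [0,0,0.088],"dr": [0,0,0]},
  {"offset": [0,0,0.096],"dr": [0,0,0]},
  {"offset": [0,0,0.1],"dr": [0,0,0]},
  {"offset": [0,0,0.1],"dr": [0,0,0]},
  {"offset": [0,0,0.1],"dr": [0,0,0]},
])

```text
time_s: 26.0
position: [0.4341, 0.0045, 0.01]
tcp_rot: [[0.596, -0.803, 0.001], [-0.803, -0.596, -0.0], [0.001, -0.0, -1.0]]
force: [-0.8, -0.5, 0.4]
opening: 0.693
grasp_force: 0.0
```

Call:
servo_tool([
  {"offset": [0,0,0],"dr": [0,0,0]},
  {"offset": [0,0,0],"dr": [0,0,0]},
  {"offset": [0,0,0],"dr": [0,0,0]},
  {"offset": [0,0,0],"dr": [0,0,0]},
  {"offset": [0,0,0],"dr": [0,0,0]},
  {"offset": [0,0,0],"dr": [0,0,0]},
  {"offset": [0,0,0],"dr": [0,0,0]},
  {"offset": [0,0,0],"dr": [0,0,0]},
  {"offset": [0,0,0],"dr": [0,0,0]},
  {"offset": [0,0,0],"dr": [0,0,0]},
], gripper=1)

```text
time_s: 26.83
position: [0.4341, 0.004, 0.0098]
tcp_rot: [[0.595, -0.804, 0.001], [-0.804, -0.595, -0.0], [0.001, -0.0, -1.0]]
force: [0.3, -0.3, 4.7]
opening: 0.345
grasp_force: 30.0
```

Call:
servo_tool([
  {"offset": [0,0,-0.01],"dr": [0,0,0]},
  {"offset": [0,0,-0.03],"dr": [0,0,0]},
  {"offset": [0,0,-0.06],"dr": [0,0,0]},
  {"offset": [0,0,-0.08],"dr": [0,0,0]},
  {"offset": [0,0,-0.08],"dr": [0,0,0]},
  {"offset": [0,0,-0.08],"dr": [0,0,0]},
])

```text
time_s: 27.33
position: [0.4341, 0.004, 0.0899]
tcp_rot: [[0.595, -0.804, 0.002], [-0.804, -0.595, -0.0], [0.001, -0.001, -1.0]]
force: [-0.3, -0.2, -4.0]
opening: 0.341
grasp_force: 30.0
```

Run:
```python
from h import *
s=bot.read_state();d=np.array([.515,-.361,s["position"][2]])-s["position"]
print(s["position"],s["joint_positions"], s["tcp_rot"].T@d, s["tcp_rot"])
```

```text
[0.43410992 0.00403485 0.08988025] [-1.42818841e+01  2.99733556e+01  1.15879817e+02  6.22523536e-04
  3.40536513e+01  1.29199737e+02] [3.41503419e-01 1.52213621e-01 2.71894480e-04] [[ 5.95072388e-01 -8.03670557e-01  1.57747470e-03]
 [-8.03671123e-01 -5.95073583e-01 -3.95283981e-04]
 [ 1.25639162e-03 -1.03254828e-03 -9.99998678e-01]]
```

Call:
servo_tool([
  {"offset": [0.017,0.008,0],"dr": [0,0,2]},
  {"offset": [0.045,0.02,0],"dr": [0,0,5]},
  {"offset": [0.079,0.035,0],"dr": [0,0,8]},
  {"offset": [0.113,0.05,0],"dr": [0,0,11]},
  {"offset": [0.147,0.065,0],"dr": [0,0,14]},
  {"offset": [0.181,0.08,0],"dr": [0,0,17]},
  {"offset": [0.215,0.095,0],"dr": [0,0,20]},
  {"offset": [0.249,0.11,0],"dr": [0,0,23]},
  {"offset": [0.283,0.126,0],"dr": [0,0,26]},
  {"offset": [0.315,0.14,0],"dr": [0,0,28]},
  {"offset": [0.335,0.149,0],"dr": [0,0,30]},
  {"offset": [0.3415,0.152,0],"dr": [0,0,30]},
  {"offset": [0.3415,0.152,0],"dr": [0,0,30]},
  {"offset": [0.3415,0.152,0],"dr": [0,0,30]},
  {"offset": [0.3415,0.152,0],"dr": [0,0,30]},
])

```text
time_s: 28.58
position: [0.5134, -0.358, 0.0879]
tcp_rot: [[0.115, -0.993, -0.004], [-0.993, -0.115, 0.004], [-0.005, 0.003, -1.0]]
force: [0.0, 0.3, -3.3]
opening: 0.343
grasp_force: 30.0
```

Call:
servo_tool([
  {"offset": [0,0,0.02],"dr": [0,0,0]},
  {"offset": [0,0,0.04],"dr": [0,0,0]},
  {"offset": [0,0,0.05],"dr": [0,0,0]},
  {"offset": [0,0,0.055],"dr": [0,0,0]},
  {"offset": [0,0,0.055],"dr": [0,0,0]},
])

```text
time_s: 29.0
position: [0.5141, -0.3589, 0.0332]
tcp_rot: [[0.115, -0.993, -0.003], [-0.993, -0.115, 0.003], [-0.003, 0.002, -1.0]]
force: [0.0, -0.1, -2.8]
opening: 0.345
grasp_force: 30.0
```

Run:
```python
from h import *
s=bot.read_state();print(s["position"],s["force"])
c=viewer.capture("wrist"); im=c["color"][:,:,::-1].copy()
a=np.radians(6.7);R=np.array([[np.cos(a),-np.sin(a)],[np.sin(a),np.cos(a)]])
P=[np.r_[R@np.array(q)*.05+(.515,-.361),.016] for q in ((1,1),(1,-1),(-1,-1),(-1,1))]
cv2.polylines(im,[proj(c,P).astype(int)],True,(0,0,255),1)
cv2.imwrite("pics/w6.png",im)
```

```text
[ 0.51407303 -0.35893938  0.03324267] [ 0.0214465  -0.05770507 -2.75668527]
```

View pics/w6.png

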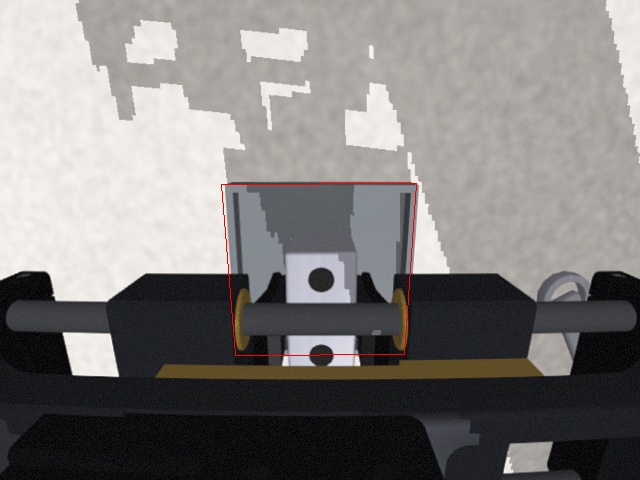

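Call:
servo_tool([
  {"offset": [0,0,0.008],"dr": [0,0,0]},
  {"offset": [0,0,0.014],"dr": [0,0,0]},
  {"offset": [0,0,0.018],"dr": [0,0,0]},
  {"offset": [0,0,0.02],"dr": [0,0,0]},
  {"offset": [0,0,0.021],"dr": [0,0,0]},
  {"offset": [0,0,0.0215],"dr": [0,0,0]},
  {"offset": [0,0,0.0215],"dr": [0,0,0]},
  {"offset": [0,0,0.0215],"dr": [0,0,0]},
])

```text
time_s: 29.72
position: [0.5146, -0.3606, 0.0139]
tcp_rot: [[0.113, -0.994, -0.0], [-0.994, -0.113, 0.0], [-0.0, 0.0, -1.0]]
force: [-2.7, 3.1, 4.6]
opening: 0.338
grasp_force: 30.0
```

Call:
servo_tool([
  {"offset": [0,0,0],"dr": [0,0,0]},
  {"offset": [0,0,0],"dr": [0,0,0]},
  {"offset": [0,0,0],"dr": [0,0,0]},
  {"offset": [0,0,0],"dr": [0,0,0]},
  {"offset": [0,0,0],"dr": [0,0,0]},
  {"offset": [0,0,0],"dr": [0,0,0]},
  {"offset": [0,0,-0.01],"dr": [0,0,0]},
  {"offset": [0,0,-0.03],"dr": [0,0,0]},
  {"offset": [0,0,-0.06],"dr": [0,0,0]},
  {"offset": [0,0,-0.1],"dr": [0,0,0]},
  {"offset": [0,0,-0.14],"dr": [0,0,0]},
  {"offset": [-0.04,0,-0.14],"dr": [0,0,0]},
  {"offset": [0.04,0,-0.14],"dr": [0,0,0]},
  {"offset": [0.08,0.03,-0.14],"dr": [0,0,0]},
  {"offset": [0.12,0.06,-0.14],"dr": [0,0,0]},
  {"offset": [0.15,0.09,-0.14],"dr": [0,0,0]},
  {"offset": [0.15,0.09,-0.14],"dr": [0,0,0]},
  {"offset": [0.15,0.09,-0.14],"dr": [0,0,0]},
], gripper=-0.1)

```text
time_s: 31.22
position: [0.4389, -0.5271, 0.1541]
tcp_rot: [[0.108, -0.994, 0.0], [-0.994, -0.108, -0.006], [0.006, 0.001, -1.0]]
force: [-0.2, -0.9, 0.2]
opening: 0.552
grasp_force: 0.0
```

Run:
```python
from h import *
s=bot.read_state();print(s["position"],s["force"],s["opening"],s["time_s"])
cv2.imwrite("pics/s9.png",viewer.capture("scene")["color"][:,:,::-1])
```

```text
[ 0.43894769 -0.52707726  0.15413997] [-0.16690225 -0.86491328  0.19766688] 0.5522858412946536 31.2167
```

View pics/s9.png

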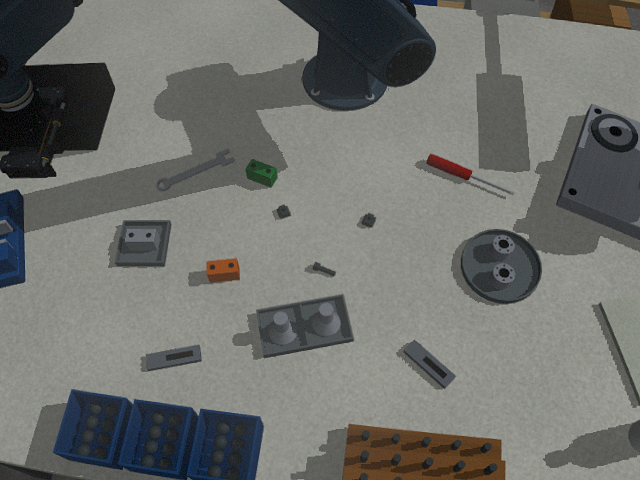

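The picture shows all five parts upright in their trays: cones at (280,325) and (325,318), bushes at (503,243) and (504,273), block at (141,238). The arm is clear of them.

```bash
python3 -c "
from rig import ticket
print(ticket.hand_in())"
```

```text
the job is handed in; nothing more can be done
None
```

The job is handed in at about 31 s of the allowed 109 s: all five parts were set down, let go and seen upright in their trays in the last picture, though the hand-in call returned no verdict.

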